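# Half-portion collar onto a sauce pump

### The job

Set the sauce pump to half portions: pick up the open C-shaped collar (the one with the gap, not the closed ring) by its tab and slide it sideways through its gap onto the bare stem of the pump, below the push head, so that the stem stands inside the collar and the collar rests flat on the jar's lid, then let go. Leave the closed ring alone, and do not knock the pump jar over or push it out of its place.

Things in the scene. Friction and masses are not known exactly. Their poses are not given: they have to be found in the camera images.
- collar: Open stroke collar, white plastic, loose, 60 g, 28 mm tall, flat on the bench. From above a C: bore 48, outside 64, gap 36 mm wide. Opposite the gap an upright tab, 10 thick, 28 tall, reaches 105 mm from the bore's centre: grip it from above across its thickness, some 80 mm from that centre, to stay clear of the pump. Origin: bore centre, underside. +x out through the gap, -x along the tab, z up.
- ring: A spare not to be used: closed ring of the same white plastic and size (28 mm tall, bore 48, outside 64, same tab reaching 105 mm) but without any gap. Origin: bore centre, underside; -x points along its tab, z up.
- pump: Sauce pump, 2.2 kg, standing loose: round steel jar with flat grey metal lid, 100 mm in diameter, lid top 120 mm up; upright bare stem, 14 mm in diameter, 56 mm free length; fixed black push head, 60 mm in diameter (too wide for the bore), 176 to 190 mm above the bench; spout to 88 mm from the axis. Origin: centre of the underside, on the stem's axis. +x along the spout, z up.
- pump_seat (a point): Point on the stem's axis at the height of the lid's top, 120 mm above the bench: where the collar's origin belongs. Axes as the pump's.
There are look-alikes about, which are no part of the job. Leave any orange look-alike of the collar alone.

How it is judged:
At the end, for the whole second after the job is handed in: The stem stands inside the collar's bore (its axis no more than 13 mm from the bore's centre towards the gap, up to 20 mm in the other directions), the collar lies flat on the lid (underside within 6 mm of it, within 0.15 rad), the jar stands upright, and everything is released and at rest (x of pump_seat in the frame of collar between -0.02 and 0.013 m and y of pump_seat in the frame of collar between -0.02 and 0.02 m and z of collar in the frame of pump_seat between -0.004 and 0.006 m and angle between the z axis of collar and the z axis of pump_seat, either way round below 0.15 rad and angle between pump's own z axis and vertical below 0.1 rad and linear speed of each of collar, pump below 0.02 m/s); the robot touches nothing.
It fails at once if the pump jar is pushed more than 40 mm out of its place (distance of pump from where it was at the start of the episode above 0.04 m).
It fails at once if the pump jar is tipped by more than 0.3 rad (angle between pump's own z axis and vertical above 0.3 rad).
It fails at once if the closed ring is moved by more than 30 mm (distance of ring from where it was at the start of the episode above 0.03 m).
It also fails if it takes over 48 s, if anything falls off the work surface, if the arm or the gripper's body presses on something with over 40 N, if the wrist force passes 120 N, or if a joint passes its speed limit or range.

### The arm

A 7-joint arm with a two-finger parallel gripper is mounted at the origin on the work surface. World frame = base frame: x ahead of the robot, y to its left, z up, the work surface at z = 0. Lengths are in m, angles in rad, forces in N, time in s.
With the tool pointing down it reaches from about 0.4 to 0.85 m from the base axis. Payload 10.4 kg.
Tool frame: the origin (TCP) lies at the centre of the arm's flange, where the gripper is bolted on; the fingertips stand 173 mm ahead of it and the grasp point (between the pads) lies 155 mm ahead of it; z points along the fingers, y is the line along which they close (so a half turn about z gives the same grasp; the last joint's range is limited). The gripper opens to 85 mm and grips with 20 to 120 N. Pads are 22 mm wide; open, the fingers measure 114 mm over their backs; the gripper's body (76 mm by 85 mm) begins 54 mm behind the grasp point. The pads swing forward as they close: fully open they stand 13 mm farther back than shut.
Start: joints at [1.214, 0.332, -0.065, 1.46, 0.022, 1.35, -0.088], TCP at [0.205, -0.591, 0.405] pointing down, gripper open.
Joint ranges: [-2.6, 2.6], [-0.5, 2.12], [-1.47, 1.34], [0.16, 2.42], [-1.27, 4.41], [0.06, 2.06], [-2.6, 2.6]. Speed limits (rad/s): [2.22, 2.22, 2.79, 2.79, 3.14, 3.14, 3.14].

### API

Orientations are given as a unit quaternion [x, y, z, w].
In Python, from workcell import manip, viewer, finder gives the robot as it stands.
- The arm moves only by the tool arm_command, never from a script. Its argument "plan" is a list of rows, each an object with "dp": the shift along the tool's x, y, z in mm, a list of three; "spin": the turn about the tool's z in rad. A call has 1 to 5 rows; each row shifts and turns the commanded pose from where the row before left it, along the tool's axes as they then stand; what a row does not reach is not made up. A row lasts 1/10 s, in which the tool goes at most 50 mm and 8.59 degrees, less where a joint would pass 70% of its speed; a pose out of reach is approached as far as the arm can. A call is refused whole if a number of a shift passes 50 or a number of a turn 0.15, either way. A call with a gripper value outside its range is refused whole. "grip" is the closure, from -1 (fully open) to 1 (shut), set as the call begins (left out, the last holds). The fingers move at their own pace and stop on an object; "newtons" is the grip in N (left out, the last holds). Time passes only in rows, so rows that do not move let the fingers close. It gives the time, the measured TCP pose, the force, the opening and the grip force at its end, in the units of the state.
- manip.get_obs(): the state, without advancing time (a new reading comes with each control period).
- viewer.camera(name): name is "scene" or "side" or "wrist"; returns the picture (384x512x3 uint8, blue, green, red); there is no depth.
- viewer.camera_params(name): a dict with "vertical_fov" (degrees; the focal length in pixels is half the picture's height over the tangent of half this angle, whatever the lens; pixels are square), "cx", "cy" (the principal point, pixels), "R" (3x3) and "t" (3): a world point X has camera coordinates R X + t; the wrist camera has in their place "T_tool_cam" (4x4, takes a point from camera to tool coordinates, whose origin is the TCP and whose axes are the flange's). Camera axes: x right, y down, z forward; pixel columns grow to the right and rows downward; lengths in m; the calibration is good to about 2 mm. A picture is of the moment at which its call begins: read the wrist's pose just before it. camera_params takes no time and is no camera call.
- manip.hand_in(): hands the job in; it is judged then, once.
Trained networks look in the newest picture that a camera, given by its name, has taken for a name from the list of things; names that differ only in an ending like _2 or _b are one class to them, and where a whole thing is asked for, a point or a joint stands for the part that bears it (a point fixed in the world has none). Each returns a list of dicts, best first, with "score" (0 to 1); they miss things now and then, are a little off and sometimes report something else, mostly with a low value. They report only what shows in the picture. A call takes as long as a camera call. They do not tell look-alikes from the thing itself.
- finder.find_in(camera, thing): "position" ([x, y, z] in m, in world coordinates, good to about 4 mm: the middle of the surface that is visible of it).
The state is a dict: "clock": time; "joint_pos": joint angles; "joint_velocities": joint speeds; "tau": joint torques, N m; "position": TCP position; "ee_rot": TCP orientation; "ft_force": force on the tool from outside, world axes, zero at the start; "torque": the same for the moment, N m; "grip_width": opening from 0.0 (shut) to 1.0 (fully open); "grasp_force": force on a finger pad.
Only numpy, scipy, OpenCV 4.12 (cv2) and the standard library are available. Lean on these libraries where they do the work, as an engineer would, in place of code of your own. Each camera call takes 0.05 s, during which the arm holds its last target. There are 200 camera calls.

## Working session

There is one attempt and no reset: what is moved stays moved. The work goes in short steps, Python scripts to look and compute and a tool call to move; the robot and the scene stay as the last step left them, time stands still between calls to the robot, and variables do not carry over. Pictures are saved under pics/ and viewed, at most 10 in all, crops included, and the job is handed in when it is done.

Besides the shell and the picture viewer there is one more tool, called after "Emit:" as name(argument=value, ...), one argument or row to a line, values as JSON. arm_command: Moves the arm, as the interface text tells. Its arguments: {"type":"object","properties":{"plan":{"type":"array","items":{"type":"object","properties":{"dp":{"type":"array","items":{"type":"number"}},"spin":{"type":"number"}}}},"grip":{"type":"number"},"newtons":{"type":"number"}},"required":["plan"]}

```bash
mkdir -p pics
python3 - <<'E'
from workcell import manip, viewer, finder
import cv2,numpy as np
o=manip.get_obs();print({k:np.round(o[k],3) for k in('clock','position','ee_rot','grip_width')})
ims=[]
for c in('scene','side'):
    im=viewer.camera(c);cv2.imwrite(f'pics/{c}0.png',im);
    for t in('collar','ring','pump'):
        print(c,t,[(np.round(d['position'],3),round(d['score'],2)) for d in finder.find_in(c,t)])
    p=viewer.camera_params(c);print(p)
print(viewer.camera_params('wrist'))
E
```

```text
{'clock': np.float64(0.0), 'position': array([ 0.205, -0.59 ,  0.404]), 'ee_rot': array([ 0.986,  0.166, -0.   , -0.001]), 'grip_width': np.float64(1.001)}
scene collar [(array([0.581, 0.239, 0.027]), 0.66), (array([0.721, 0.359, 0.026]), 0.55)]
scene ring [(array([ 0.628, -0.212,  0.026]), 0.84)]
scene pump [(array([ 0.622, -0.005,  0.123]), 0.84)]
{'vertical_fov': 54.0742393671753, 'cx': 254.46440041269233, 'cy': 190.10343132818173, 'R': array([[-0.65330112,  0.75689972, -0.01733385],
       [ 0.59490563,  0.49904935, -0.63010875],
       [-0.46827869, -0.42196276, -0.7763134 ]]), 't': array([ 0.38397941, -0.36786522,  1.14047724])}
side collar [(array([0.574, 0.241, 0.024]), 0.83), (array([0.714, 0.364, 0.023]), 0.79)]
side ring [(array([ 0.588, -0.213,  0.023]), 0.58)]
side pump []
{'vertical_fov': 50.30327637784636, 'cx': 255.99132014791593, 'cy': 193.90561978410219, 'R': array([[-0.86204673, -0.50654744,  0.01688545],
       [-0.28523069,  0.45732999, -0.84231392],
       [ 0.41894974, -0.73093021, -0.5387227 ]]), 't': array([0.58198287, 0.25644005, 0.76956833])}
{'vertical_fov': 68.82896461959483, 'cx': 252.68609937304177, 'cy': 190.94139708189377, 'T_tool_cam': array([[-4.56617371e-04, -9.55513385e-01, -2.94947389e-01,
         7.63395107e-02],
       [ 9.99999886e-01, -3.95863087e-04, -2.65690912e-04,
        -4.97173366e-04],
       [ 1.37112439e-04, -2.94947477e-01,  9.55513457e-01,
         3.00996912e-02],
       [ 0.00000000e+00,  0.00000000e+00,  0.00000000e+00,
         1.00000000e+00]])}
```

View pics/scene0.png

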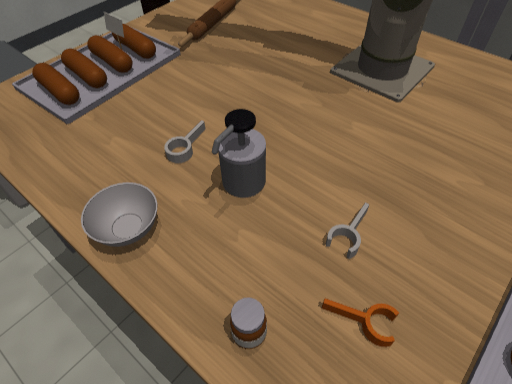

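View pics/side0.png

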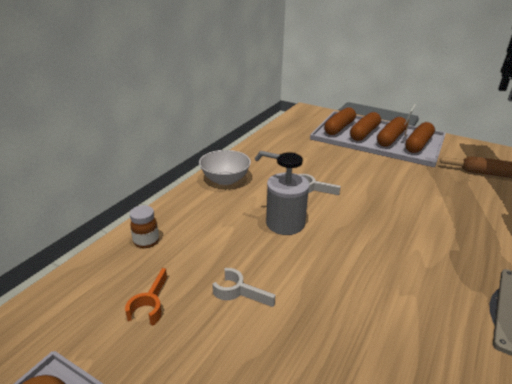

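The white open collar shows in the scene view at (344,238), tab tip at (366,206). The orange look-alike is at (375,322), the closed ring at (178,148), and the pump head at (240,121) with its spout end at (218,148). In the side view the collar is at (228,288), tab end (272,298), and the pump head at (290,160).

```bash
cat > h.py <<'E'
from workcell import manip, viewer, finder
import cv2,numpy as np
from scipy.spatial.transform import Rotation as Ro
def cam(c,obs=None):
    p=viewer.camera_params(c)
    f=192/np.tan(np.radians(p['vertical_fov']/2));K=np.array([[f,0,p['cx']],[0,f,p['cy']],[0,0,1]])
    if c=='wrist':
        T=np.eye(4);T[:3,:3]=Ro.from_quat(obs['ee_rot']).as_matrix();T[:3,3]=obs['position']
        M=np.linalg.inv(T@p['T_tool_cam']);return K,M[:3,:3],M[:3,3]
    return K,p['R'],p['t']
def back(c,uv,z,obs=None):
    K,R,t=cam(c,obs);C=-R.T@t;d=R.T@np.linalg.inv(K)@np.array([*uv,1.])
    return C+d*(z-C[2])/d[2]
def proj(c,X,obs=None):
    K,R,t=cam(c,obs);q=K@(R@np.asarray(X)+t);return q[:2]/q[2]
E
python3 - <<'E'
from h import *
for c,n,uv,z in [('scene','bore',(344,235),.028),('scene','tabtip',(366,206),.028),('side','bore',(228,281),.028),('side','tabtip',(273,296),.028),
 ('scene','head',(240,120),.19),('side','head',(290,159),.19),('scene','spout',(218,149),.165),('side','spout',(258,156),.17),('scene','ringc',(178,147),.028),('scene','ringtip',(203,124),.028)]:
    print(c,n,np.round(back(c,uv,z),3))
o=manip.get_obs();print(np.round(Ro.from_quat(o['ee_rot']).as_matrix(),3))
E
```

```text
scene bore [0.595 0.24  0.028]
scene tabtip [0.506 0.236 0.028]
side bore [0.596 0.247 0.028]
side tabtip [0.499 0.235 0.028]
scene head [ 0.608 -0.014  0.19 ]
side head [ 0.596 -0.012  0.19 ]
scene spout [ 0.674 -0.012  0.165]
side spout [ 0.684 -0.019  0.17 ]
scene ringc [ 0.639 -0.197  0.028]
scene ringtip [ 0.543 -0.21   0.028]
[[ 0.945  0.328 -0.   ]
 [ 0.328 -0.945  0.   ]
 [-0.    -0.    -1.   ]]
```

Emit:
arm_command(
  plan=[
    {"dp":[40,0,0],"spin":0.127},
    {"dp":[40,0,0],"spin":0.127},
    {"dp":[27,-37,0]},
    {"dp":[27,-37,0]},
    {"dp":[27,-37,0]},
  ],
  grip=-1,
  newtons=40,
)

```text
invalid input at $.plan[2]: expected keys dp, spin
```

Emit:
arm_command(
  plan=[
    {"dp":[27,-37,0]},
    {"dp":[27,-37,0]},
    {"dp":[27,-37,0]},
    {"dp":[27,-37,0]},
    {"dp":[0,-45,0]},
  ],
)

```text
invalid input at $.plan[0]: expected keys dp, spin
```

Emit:
arm_command(
  plan=[
    {"dp":[40,0,0],"spin":0.127},
    {"dp":[40,0,0],"spin":0.127},
    {"dp":[27,-37,0],"spin":0},
    {"dp":[27,-37,0],"spin":0},
    {"dp":[27,-37,0],"spin":0},
  ],
  grip=-1,
  newtons=40,
)

```text
clock: 0.9
position: [0.3545, -0.4505, 0.4046]
ee_rot: [0.999, 0.04, 0.0, 0.0]
ft_force: [0.8, -0.3, 0.2]
grip_width: 0.998
grasp_force: 0.0
```

Emit:
arm_command(
  plan=[
    {"dp":[27,-37,0],"spin":0},
    {"dp":[27,-37,0],"spin":0},
    {"dp":[27,-37,0],"spin":0},
    {"dp":[27,-37,0],"spin":0},
    {"dp":[0,-45,0],"spin":0},
  ],
)

```text
clock: 1.4
position: [0.448, -0.2488, 0.4046]
ee_rot: [0.999, 0.041, 0.001, -0.0]
ft_force: [-0.2, 1.3, -0.3]
grip_width: 1.001
grasp_force: 0.0
```

Emit:
arm_command(
  plan=[
    {"dp":[9,-43,0],"spin":0},
    {"dp":[9,-43,0],"spin":0},
    {"dp":[9,-43,0],"spin":0},
    {"dp":[9,-43,0],"spin":0},
    {"dp":[9,-43,0],"spin":0},
  ],
)

```text
clock: 1.9
position: [0.4734, -0.0314, 0.405]
ee_rot: [0.999, 0.04, 0.0, 0.0]
ft_force: [0.8, -0.8, 0.3]
grip_width: 1.001
grasp_force: 0.0
```

Emit:
arm_command(
  plan=[
    {"dp":[9,-43,0],"spin":0},
    {"dp":[9,-43,0],"spin":0},
    {"dp":[9,-43,0],"spin":0},
    {"dp":[9,-43,0],"spin":0},
    {"dp":[9,-43,0],"spin":0},
  ],
)

```text
clock: 2.4
position: [0.5013, 0.1863, 0.405]
ee_rot: [0.999, 0.04, 0.0, 0.0]
ft_force: [1.3, -1.1, 0.6]
grip_width: 1.002
grasp_force: 0.0
```

Emit:
arm_command(
  plan=[
    {"dp":[9,-43,40],"spin":0},
    {"dp":[0,0,40],"spin":0},
    {"dp":[0,0,0],"spin":0},
  ],
)

```text
clock: 2.7
position: [0.5045, 0.2213, 0.3264]
ee_rot: [0.999, 0.041, -0.004, 0.001]
ft_force: [-0.2, -1.3, 0.0]
grip_width: 0.997
grasp_force: 0.0
```

Run:
```python
from h import *
o=manip.get_obs();print(o['position'],o['ee_rot'],o['clock'])
im=viewer.camera('wrist');cv2.imwrite('pics/w1.png',im)
print([(np.round(d['position'],3),round(d['score'],2)) for d in finder.find_in('wrist','collar')])
hsv=cv2.cvtColor(im,cv2.COLOR_BGR2HSV);m=((hsv[...,1]<40)&(hsv[...,2]>110)).astype(np.uint8)
n,l,s,c=cv2.connectedComponentsWithStats(m)
for i in range(1,n):
    if s[i,4]>400:
        (r)=cv2.minAreaRect(np.argwhere(l==i)[:,::-1].astype(np.float32));print(s[i],c[i],r)
```

```text
[0.50451879 0.2213082  0.3263986 ] [ 0.99915468  0.04090824 -0.00391331  0.00106249] 2.7
[(array([0.578, 0.238, 0.028]), 0.85)]
[ 203   51   73  133 1948] [239.52720739 102.78131417] ((239.0, 117.0), (132.0, 72.0), 90.0)
```

View pics/w1.png

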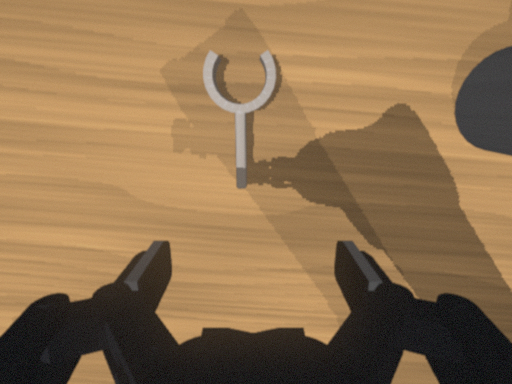

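The wrist view shows the collar's bore at (240,77), with the gap upward (world +x) and the tab's top running from (240,108) to (241,168). The push head is at the right edge (495,100).

Run:
```python
from h import *
o=manip.get_obs();R=Ro.from_quat(o['ee_rot']).as_matrix()
b,t,m=[back('wrist',p,.028,o) for p in((240,78),(241,168),(240,108))]
d=(b-t)/np.linalg.norm(b-t);print(b,t,np.linalg.norm(b-t),m,'yaw',np.arctan2(d[1],d[0]),'tool yaw',np.arctan2(R[1,0],R[0,0]))
g=b-0.082*d;print('grasp',g,'tool shift mm',1000*R.T@(np.array([g[0],g[1],.018+.155])-o['position']))
```

```text
[0.60379975 0.24067103 0.028     ] [0.52061616 0.23423923 0.028     ] 0.08343187066273947 [0.57773148 0.23896819 0.028     ] yaw 0.07716692756141136 tool yaw 0.07907633445631308
grasp [0.52204377 0.23434962 0.028     ] tool shift mm [ 16.98202694 -12.37379928 158.55938465]
```

Emit:
arm_command(
  plan=[
    {"dp":[8,-6,40],"spin":0},
    {"dp":[8,-6,40],"spin":0},
    {"dp":[0,0,35],"spin":0},
    {"dp":[0,0,20],"spin":0},
    {"dp":[0,0,0],"spin":0},
  ],
)

```text
clock: 3.3
position: [0.5215, 0.2332, 0.1957]
ee_rot: [0.999, 0.039, -0.001, 0.001]
ft_force: [-0.2, -1.8, 0.0]
grip_width: 0.997
grasp_force: 0.0
```

Run:
```python
from h import *
o=manip.get_obs();print(o['position'],o['ee_rot'],o['ft_force'])
im=viewer.camera('wrist');cv2.imwrite('pics/w2.png',im)
```

```text
[0.52150674 0.2332212  0.19570661] [ 9.99246659e-01  3.87975422e-02 -6.44792849e-04  6.70927832e-04] [-0.20804803 -1.831531    0.0354849 ]
```

View pics/w2.png

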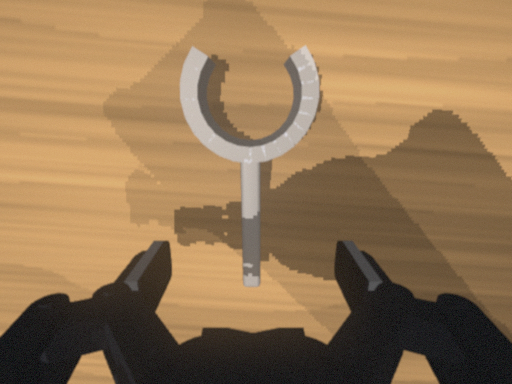

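The tab sits centred between the fingers at column 251, its end at row 285, and the bore is at (250,92). I'll go down and close.

Emit:
arm_command(
  plan=[
    {"dp":[0,0,18],"spin":0},
    {"dp":[0,0,0],"spin":0},
  ],
)

```text
clock: 3.55
position: [0.5218, 0.2341, 0.1794]
ee_rot: [0.999, 0.039, 0.001, 0.0]
ft_force: [0.1, -0.3, 0.3]
grip_width: 0.999
grasp_force: 0.0
```

Emit:
arm_command(
  plan=[
    {"dp":[0,0,0],"spin":0},
    {"dp":[0,0,0],"spin":0},
    {"dp":[0,0,0],"spin":0},
    {"dp":[0,0,0],"spin":0},
    {"dp":[0,0,0],"spin":0},
  ],
  grip=1,
  newtons=50,
)

```text
clock: 4.05
position: [0.5211, 0.2346, 0.1783]
ee_rot: [0.999, 0.04, 0.0, 0.0]
ft_force: [-0.3, -0.8, -0.4]
grip_width: 0.143
grasp_force: 0.0
```

Emit:
arm_command(
  plan=[
    {"dp":[0,0,0],"spin":0},
    {"dp":[0,0,0],"spin":0},
    {"dp":[0,0,0],"spin":0},
  ],
)

```text
clock: 4.35
position: [0.5211, 0.2347, 0.1784]
ee_rot: [0.999, 0.04, 0.0, -0.0]
ft_force: [-1.1, -0.6, 5.3]
grip_width: 0.108
grasp_force: 49.5
```

Emit:
arm_command(
  plan=[
    {"dp":[0,0,-20],"spin":0},
    {"dp":[-10,0,-40],"spin":0},
    {"dp":[-30,0,-40],"spin":0},
    {"dp":[-40,0,-32],"spin":0},
    {"dp":[-40,20,0],"spin":0},
  ],
)

```text
clock: 4.85
position: [0.4031, 0.2079, 0.3126]
ee_rot: [0.999, 0.042, 0.003, -0.002]
ft_force: [0.7, -0.3, -0.1]
grip_width: 0.106
grasp_force: 48.9
```

Emit:
arm_command(
  plan=[
    {"dp":[0,40,0],"spin":0},
    {"dp":[0,45,0],"spin":0},
    {"dp":[0,45,0],"spin":0},
    {"dp":[0,45,0],"spin":0},
    {"dp":[0,30,0],"spin":0},
  ],
)

```text
clock: 5.35
position: [0.4198, -0.0022, 0.3091]
ee_rot: [0.999, 0.039, -0.0, 0.0]
ft_force: [-0.2, -0.4, -0.2]
grip_width: 0.107
grasp_force: 48.9
```

Emit:
arm_command(
  plan=[
    {"dp":[0,15,0],"spin":0},
    {"dp":[0,0,0],"spin":0},
    {"dp":[0,0,0],"spin":0},
  ],
)

```text
clock: 5.65
position: [0.4213, -0.0136, 0.3091]
ee_rot: [0.999, 0.04, -0.0, -0.0]
ft_force: [-0.7, 0.7, -0.8]
grip_width: 0.106
grasp_force: 48.9
```

Run:
```python
from h import *
o=manip.get_obs();print(o['position'],o['ee_rot'],o['ft_force'],o['grip_width'])
im=viewer.camera('wrist');s=viewer.camera('side')
for c in('wrist','side'):
  for t in('pump','collar'): print(c,t,[(np.round(d['position'],3),round(d['score'],2)) for d in finder.find_in(c,t)])
cv2.imwrite('pics/w3.png',im);cv2.imwrite('pics/s3.png',cv2.resize(s[110:260,180:400],None,fx=3,fy=3))
```

```text
[ 0.42132456 -0.01363015  0.30910672] [ 9.99205180e-01  3.98618112e-02 -1.69191599e-04 -1.26412050e-04] [-0.67184092  0.70007692 -0.79306627] 0.10645580261023688
wrist pump [(array([ 0.552, -0.024,  0.058]), 0.78)]
wrist collar [(array([ 0.483, -0.012,  0.159]), 0.62)]
side pump [(array([0.588, 0.008, 0.108]), 0.94)]
side collar [(array([0.714, 0.364, 0.021]), 0.92), (array([ 0.48 , -0.008,  0.151]), 0.81)]
```

View pics/w3.png

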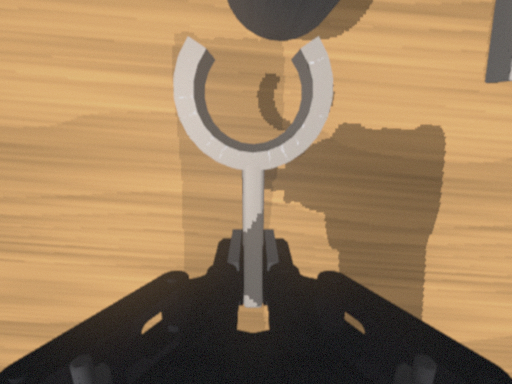

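View pics/s3.png

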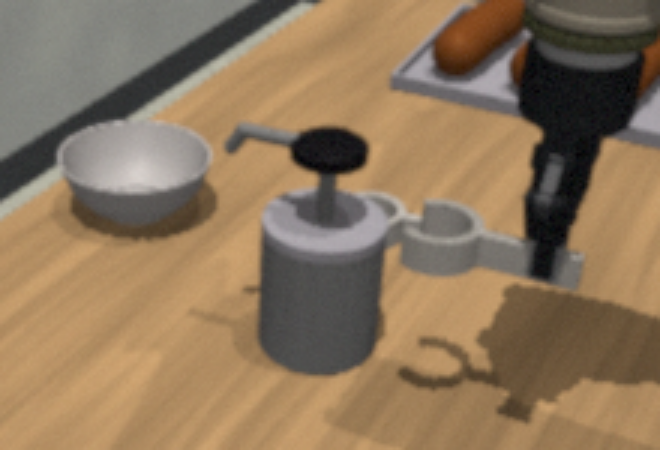

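The collar is held level, with its bore at (253,88). The push head's near edge is at (283,40), to the right of the bore's centre line. In the side crop the head is centred at (330,150), with the collar at about stem height.

Run:
```python
from h import *
o=manip.get_obs();im=cv2.imread('pics/w3.png')
P=np.array([.602,-.013])
a=np.linspace(0,2*np.pi,60)
def circ(P,r,z): return np.array([proj('wrist',[P[0]+r*np.cos(t),P[1]+r*np.sin(t),z],o) for t in a])
for r,z in((.03,.19),(.03,.176),(.05,.12)):
    c=circ(P,r,z);i=c[:,1].argmax();print(r,z,c[i])
# dark contour of blob at top
m=(im.max(2)<75).astype(np.uint8);n,l=cv2.connectedComponents(m);b=l==l[15,283]
print(np.argwhere(b).max(0),[ (r,np.where(b[r])[0].min(),np.where(b[r])[0].max()) for r in(0,5,15,25,35)], im[30,283],im[5,283])
# edges with z=.19/.176 hypothesis: circle fit
pts=[(np.where(b[r])[0].min(),r) for r in(3,10,20,30)]+[(np.where(b[r])[0].max(),r) for r in(3,10,20,30)]
for z,rad in((.19,.03),(.176,.03),(.12,.05),(0,.05)):
    X=np.array([back('wrist',p,z,o)[:2] for p in pts])
    s=np.linalg.lstsq(np.c_[2*X,np.ones(len(X))],(X**2).sum(1),rcond=None)[0];print(z,s[:2],np.sqrt(s[2]+s[:2]@s[:2]))
R=Ro.from_quat(o['ee_rot']).as_matrix()
b=back('wrist',(253,90),.028+.131,o);print('bore',b,'tip',back('wrist',(254,303),.159,o),'pump-bore in tool',R.T@(np.array([*P,b[2]])-b))
```

```text
0.03 0.19 [ 314.68355108 -236.87373212]
0.03 0.176 [ 303.90171032 -177.43652515]
0.05 0.12 [280.47555    -11.46788434]
[383 511] [(0, np.int64(0), np.int64(511)), (5, np.int64(0), np.int64(511)), (15, np.int64(0), np.int64(511)), (25, np.int64(0), np.int64(511)), (35, np.int64(0), np.int64(511))] [67 71 77] [65 67 69]
0.19 [ 0.50158744 -0.00697761] 0.07397524782432997
0.176 [ 0.50225451 -0.00704048] 0.08558806534415934
0.12 [ 0.50492275 -0.00729195] 0.13203933542346144
0 [ 0.51064043 -0.00783082] 0.23157777130767612
bore [ 0.50289447 -0.00622017  0.159     ] tip [ 0.40055972 -0.01503238  0.159     ] pump-bore in tool [9.82314122e-02 1.47804318e-02 4.76871373e-06]
```

Emit:
arm_command(
  plan=[
    {"dp":[10,14,0],"spin":0},
    {"dp":[20,0,0],"spin":0},
    {"dp":[15,0,0],"spin":0},
    {"dp":[0,0,0],"spin":0},
    {"dp":[0,0,0],"spin":0},
  ],
)

```text
clock: 6.45
position: [0.4674, -0.0247, 0.3089]
ee_rot: [0.999, 0.04, -0.0, -0.0]
ft_force: [0.7, -0.5, -0.2]
grip_width: 0.105
grasp_force: 48.9
```

Run:
```python
from h import *
o=manip.get_obs();print(o['position'],o['ee_rot'],o['ft_force'],o['grip_width'])
w=viewer.camera('wrist');s=viewer.camera('side');c=viewer.camera('scene')
f=lambda im,x,y:cv2.resize(im[y:y+100,x:x+130],(390,300),interpolation=cv2.INTER_CUBIC)
a=np.hstack([f(s,230,130),f(c,175,90)]);b=cv2.resize(w,(390,292));
cv2.imwrite('pics/m4.png',np.vstack([a,np.hstack([b,np.zeros_like(b)])]))
```

```text
[ 0.4673988  -0.02473181  0.30893505] [ 9.99201580e-01  3.99498348e-02 -4.27288201e-04 -1.75922946e-04] [ 0.70123168 -0.50360667 -0.23462613] 0.105483268253655
```

View pics/m4.png

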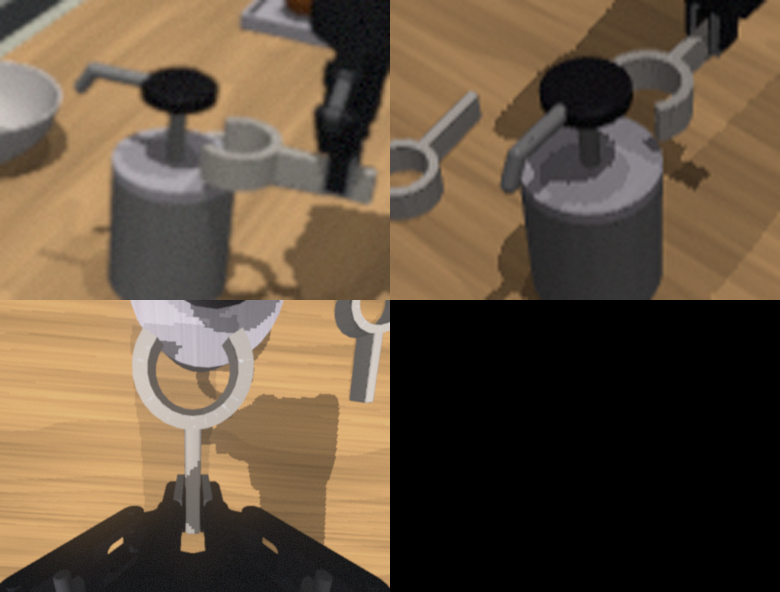

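The side crop shows the stem base at (177,163), and the scene crop shows it at (590,165). In the wrist view the lid edge arc runs from (133,305) through the bottom at about (207,366) to (282,310), and the collar is level and just short of the stem.

Run:
```python
from h import *
o=manip.get_obs()
print('side',back('side',(289,184),.12),'scene',back('scene',(241.7,145),.12))
k=512/390
pts=[(133,305),(145,331),(240,361),(270,336),(282,308),(183,366),(225,366)]
X=np.array([back('wrist',(u*k,(v-300)*k),.12,o)[:2] for u,v in pts]);print(X)
from scipy.optimize import least_squares
r=least_squares(lambda c:np.hypot(*(X-c).T)-.05,[.6,-.01],loss='soft_l1',f_scale=.003);print('wrist',r.x,r.fun)
R=Ro.from_quat(o['ee_rot']).as_matrix()
b=back('wrist',(193*k,(370-300)*k),.158,o);print('bore',b)
for P in (r.x,[.602,-.013]): print(1000*R.T@(np.array([*P,b[2]])-b))
```

```text
side [ 0.5975418  -0.01834625  0.12      ] scene [ 0.60453274 -0.01735339  0.12      ]
[[ 0.58572205  0.02417574]
 [ 0.57117638  0.01621558]
 [ 0.55764547 -0.04985372]
 [ 0.57481082 -0.06771568]
 [ 0.59169295 -0.0724345 ]
 [ 0.55125425 -0.01058152]
 [ 0.55358023 -0.03986673]]
wrist [ 0.60023393 -0.02377499] [ 9.85733703e-05 -5.67355490e-04 -6.12658168e-05  7.65338572e-04
 -5.96596653e-04  7.25508214e-04 -6.49089996e-04]
bore [ 0.54765805 -0.01779689  0.158     ]
[ 5.19328808e+01  1.01457619e+01 -1.52748580e-02]
[ 5.45513576e+01 -4.54372864e-01 -2.00558301e-02]
```

Emit:
arm_command(
  plan=[
    {"dp":[0,8,0],"spin":0},
    {"dp":[10,0,0],"spin":0},
    {"dp":[10,0,0],"spin":0},
    {"dp":[10,0,0],"spin":0},
    {"dp":[0,0,0],"spin":0},
  ],
)

```text
clock: 7.1
position: [0.4993, -0.0297, 0.3092]
ee_rot: [0.999, 0.04, 0.0, -0.0]
ft_force: [-0.3, 0.5, -0.1]
grip_width: 0.106
grasp_force: 48.9
```

Run:
```python
from h import *
o=manip.get_obs();print(o['position'],o['ft_force'],o['grip_width'])
w=viewer.camera('wrist');s=viewer.camera('side');c=viewer.camera('scene')
f=lambda im,x,y:cv2.resize(im[y:y+100,x:x+130],(390,300),interpolation=cv2.INTER_CUBIC)
a=np.hstack([f(s,230,130),f(c,175,90)]);b=cv2.resize(w,(390,292));
cv2.imwrite('pics/m5.png',np.vstack([a,np.hstack([b,np.zeros_like(b)])]))
```

```text
[ 0.49929357 -0.02969382  0.30919015] [-0.28071133  0.50103484 -0.14812746] 0.1059416423460052
```

View pics/m5.png

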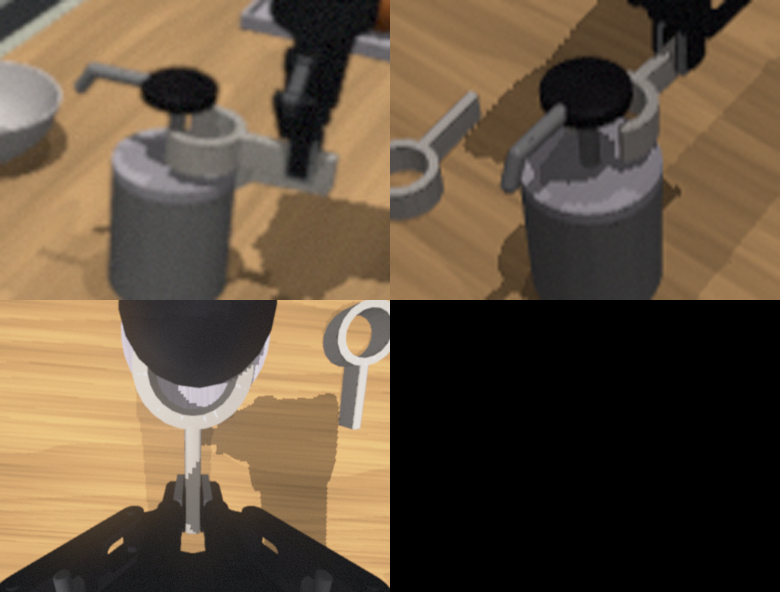

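The head is centred at column 198 against 193 for the bore (about 2 mm off), and there is no contact force. I'll continue sliding in.

Emit:
arm_command(
  plan=[
    {"dp":[7,2,0],"spin":0},
    {"dp":[7,0,0],"spin":0},
    {"dp":[7,0,0],"spin":0},
    {"dp":[3,0,0],"spin":0},
    {"dp":[0,0,0],"spin":0},
  ],
)

```text
clock: 7.75
position: [0.5225, -0.03, 0.3092]
ee_rot: [0.999, 0.04, -0.0, -0.0]
ft_force: [0.0, -0.4, -0.4]
grip_width: 0.108
grasp_force: 48.9
```

Emit:
arm_command(
  plan=[
    {"dp":[0,0,3],"spin":0},
    {"dp":[0,0,3],"spin":0},
    {"dp":[0,0,2],"spin":0},
    {"dp":[0,0,0],"spin":0},
    {"dp":[0,0,0],"spin":0},
  ],
)

```text
clock: 8.25
position: [0.522, -0.0302, 0.3013]
ee_rot: [0.999, 0.04, -0.0, 0.0]
ft_force: [0.4, -0.1, -0.6]
grip_width: 0.104
grasp_force: 48.9
```

Emit:
arm_command(
  plan=[
    {"dp":[0,0,1],"spin":0},
    {"dp":[0,0,1],"spin":0},
    {"dp":[0,0,0],"spin":0},
    {"dp":[0,0,0],"spin":0},
  ],
)

```text
clock: 8.65
position: [0.522, -0.0301, 0.2993]
ee_rot: [0.999, 0.04, -0.0, 0.0]
ft_force: [0.1, 0.8, -0.6]
grip_width: 0.105
grasp_force: 48.9
```

Run:
```python
from h import *
o=manip.get_obs();print(o['position'],o['ft_force'],o['torque'])
w=viewer.camera('wrist');s=viewer.camera('side');c=viewer.camera('scene')
f=lambda im,x,y:cv2.resize(im[y:y+100,x:x+130],(390,300),interpolation=cv2.INTER_CUBIC)
a=np.hstack([f(s,230,130),f(c,175,90)]);b=cv2.resize(w,(390,292));
cv2.imwrite('pics/m6.png',np.vstack([a,np.hstack([b,np.zeros_like(b)])]))
```

```text
[ 0.52204527 -0.03013776  0.29925548] [ 0.14587701  0.79582166 -0.61135286] [-0.00044215  0.02139015 -0.01691091]
```

View pics/m6.png

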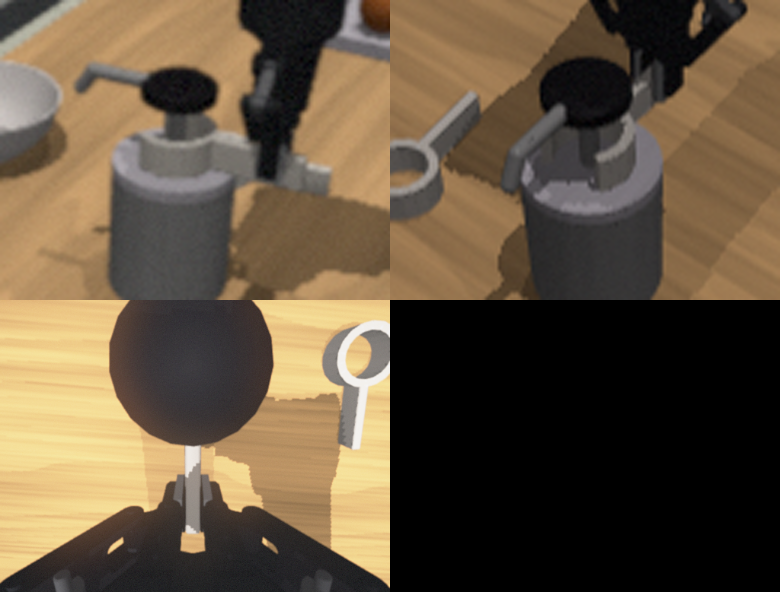

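The stem stands inside the bore and is laterally centred (head at column 191, tab at 193). I'll lower it to contact.

Emit:
arm_command(
  plan=[
    {"dp":[0,0,1],"spin":0},
    {"dp":[0,0,0],"spin":0},
    {"dp":[0,0,0],"spin":0},
  ],
)

```text
clock: 9.1
position: [0.5221, -0.0301, 0.2984]
ee_rot: [0.999, 0.04, 0.0, 0.0]
ft_force: [-0.4, 0.2, 1.0]
grip_width: 0.109
grasp_force: 49.1
```

Emit:
arm_command(
  plan=[
    {"dp":[0,0,1],"spin":0},
    {"dp":[0,0,0],"spin":0},
    {"dp":[0,0,0],"spin":0},
  ],
)

```text
clock: 9.4
position: [0.5221, -0.0301, 0.2982]
ee_rot: [0.999, 0.04, 0.0, 0.0]
ft_force: [-5.0, -0.8, 9.4]
grip_width: 0.103
grasp_force: 50.5
```

Emit:
arm_command(
  plan=[
    {"dp":[0,0,-0.7],"spin":0},
    {"dp":[0,0,0],"spin":0},
  ],
)

```text
clock: 9.6
position: [0.5221, -0.0301, 0.2983]
ee_rot: [0.999, 0.04, 0.0, 0.0]
ft_force: [-2.6, -0.2, 4.6]
grip_width: 0.105
grasp_force: 49.6
```

Emit:
arm_command(
  plan=[
    {"dp":[0,0,0],"spin":0},
    {"dp":[0,0,0],"spin":0},
    {"dp":[0,0,0],"spin":0},
    {"dp":[0,0,0],"spin":0},
    {"dp":[0,0,0],"spin":0},
  ],
  grip=-0.2,
)

```text
clock: 10.1
position: [0.522, -0.0302, 0.2979]
ee_rot: [0.999, 0.04, -0.0, 0.0]
ft_force: [-0.2, -0.7, 0.2]
grip_width: 0.601
grasp_force: 0.0
```

Emit:
arm_command(
  plan=[
    {"dp":[0,0,-10],"spin":0},
    {"dp":[0,0,-30],"spin":0},
    {"dp":[0,0,-40],"spin":0},
    {"dp":[-30,0,-30],"spin":0},
    {"dp":[0,0,0],"spin":0},
  ],
)

```text
clock: 10.6
position: [0.4912, -0.0322, 0.4132]
ee_rot: [0.999, 0.04, 0.003, 0.001]
ft_force: [0.1, 0.5, -0.1]
grip_width: 0.6
grasp_force: 0.0
```

Run:
```python
from h import *
o=manip.get_obs();print(o['position'],o['ft_force'],o['grip_width'])
w=viewer.camera('wrist');s=viewer.camera('side');c=viewer.camera('scene')
f=lambda im,x,y:cv2.resize(im[y:y+100,x:x+130],(390,300),interpolation=cv2.INTER_CUBIC)
a=np.hstack([f(s,230,130),f(c,175,90)]);b=cv2.resize(w,(390,292));
cv2.imwrite('pics/m7.png',np.vstack([a,np.hstack([b,np.zeros_like(b)])]))
```

```text
[ 0.49123235 -0.03215709  0.41322217] [ 0.07735501  0.53353806 -0.07478389] 0.5999076612723643
```

View pics/m7.png

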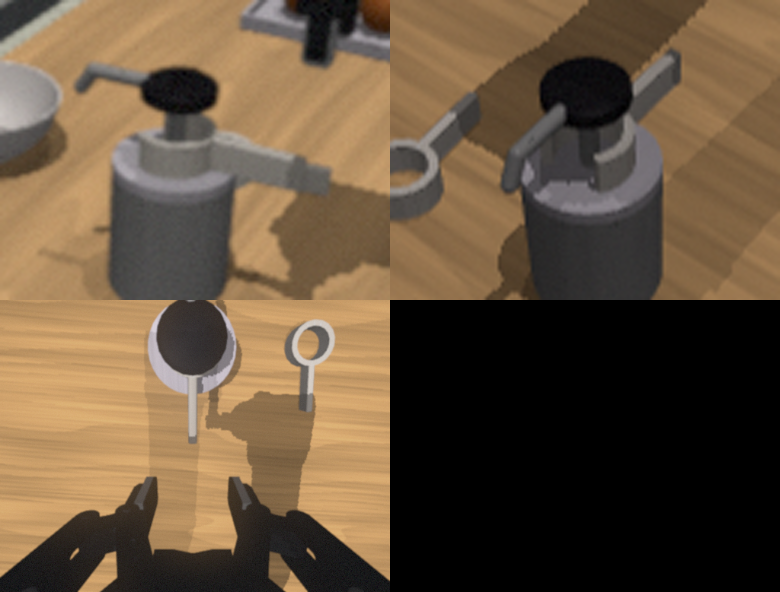

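The collar lies flat on the lid, with the stem inside the bore and the gripper clear. In the wrist view the tab's tip is at (192,440) and the lid's near edge at (192,393). A quick depth check, then hand in.

Run:
```python
from h import *
o=manip.get_obs();k=512/390
e=back('wrist',(192*k,93*k),.12,o);t=back('wrist',(192*k,137*k),.148,o)
d=(e[0]-t[0])+.05;print('tip-axis',d,'seat x in collar',d-.105)
for z in(.148,):print(back('side',(230+327/3,130+170/3),z),back('scene',(175+(675-390)/3,90+54/3),z))
if -.014<d-.105<.008: print(manip.hand_in())
```

```text
tip-axis 0.09592221094906801 seat x in collar -0.009077789050931984
[ 0.47864874 -0.02478507  0.148     ] [ 0.50309298 -0.02598479  0.148     ]
the job is handed in; nothing more can be done
None
```

The white C-shaped collar is on the pump stem, flat on the lid and released, and the job is handed in at about 10.8 s; the last pictures put the stem inside the bore, roughly 9 mm off centre away from the gap, but hand-in returned no verdict.

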